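# Hang the tool holder on its twin-pin stand

### The arm

A 7-joint arm with a two-finger parallel gripper is mounted at the origin on a cart in front of the work surface, level with it; the furniture and walls round the work are solid. World frame = base frame: x ahead of the robot, y to its left, z up, the work surface at z = 0. Lengths are in m, angles in rad, forces in N, time in s.
With the tool pointing down it reaches from about 0.425 to 0.95 m from the base axis. Payload 16.7 kg.
Tool frame: the origin (TCP) lies between the finger pads; the fingertips stand 17 mm ahead of it and the grasp point (between the pads) lies 2 mm behind it (robot.tcp_to_tips is the distance from the TCP to the fingertips, in m); z points along the fingers, y is the direction in which the jaws open and shut (so a half turn about z gives the same grasp; the last joint's range is limited). The gripper opens to 94 mm and grips with 3 to 60 N. Pads are 16 mm wide; open, the fingers measure 119 mm over their backs; the gripper's body (75 mm by 177 mm) begins 78 mm behind the grasp point.
Start: joints at [-1.254, 0.426, 0.074, 1.606, -0.034, 1.111, -0.067], TCP at [0.303, 0.603, 0.222] pointing down, gripper open.
Joint ranges: [-2.85, 2.85], [-0.5, 2.14], [-1.23, 1.37], [0.21, 2.46], [-1.02, 4.16], [0.16, 2.05], [-2.73, 2.73]. Speed limits (rad/s): [1.89, 1.89, 2.39, 2.39, 3.01, 3.01, 3.01].

### API

Orientations are given as a unit quaternion [x, y, z, w].
In Python, from rig import robot, snapshot, calibration, ticket gives the robot as it stands.
- The arm moves only by the tool play_rows, never from a script. Its argument "commands" is a list of rows, each an object with "jaw": the opening, from 0 (shut) to 1 (fully open); "linear": the shift along the tool's x, y, z normalised to -1 to 1, where 1 is 750 mm, a list of three; "turn": the turn, a rotation vector about the tool's x, y, z normalised to -1 to 1, where 1 is 2 pi rad, a list of three. A call has 1 to 10 rows; each row shifts and turns the commanded pose from where the row before left it, along the tool's axes as they then stand; what a row does not reach is not made up. A row lasts 1/8 s, in which the tool goes at most 62.5 mm and 10.7 degrees, less where a joint would pass 70% of its speed; a pose out of reach is approached as far as the arm can. A call with a number of a shift or a turn outside -1 to 1 is refused whole. A call with a gripper value outside its range is refused whole. The fingers move at their own pace and stop on an object; "force" is the grip in N (left out, the last holds). Time passes only in rows, so rows that do not move let the fingers close. It gives the time, the measured TCP pose, the force and the opening at its end, in the units of the state.
- robot.sense(): the state, without advancing time (a new reading comes with each control period).
- snapshot(name): name is "scene" or "top" or "wrist"; returns the picture (384x512x3 uint8, red, green, blue); there is no depth.
- calibration(name): a dict with "fx", "fy", "cx", "cy" (pixels), "world_from_camera" (4x4, takes a point from camera to world coordinates). Camera axes: x right, y down, z forward; pixel columns grow to the right and rows downward; lengths in m; the calibration is good to about 2 mm. A picture is of the moment at which its call begins: read the wrist's pose just before it. calibration takes no time and is no camera call; for the wrist camera it gives the pose at the moment of the call.
- ticket.close_job(): hands the job in, once; it reports no verdict.
The state is a dict: "time": time; "joint_pos": joint angles; "qvel": joint speeds; "joint_efforts": joint torques, N m; "tool_pos": TCP position; "eef_rot": TCP orientation; "ft_force": force on the tool from outside, world axes, zero at the start; "ft_torque": the same for the moment, N m; "grip_width": finger opening in m.
Only numpy, scipy, OpenCV 4.12 (cv2) and the standard library are available. Lean on these libraries where they do the work, as an engineer would, in place of code of your own. Each camera call takes 0.05 s, during which the arm holds its last target. There are 200 camera calls.

### The job

Pick up the blue tool holder by its black fin and hang it on the grey stand so that both headed pins come up through its two keyholes and its top plate lies flat on the bar; then slide it to the stand's left (+y of the stand) until it stops and the red catch springs up beside it, and let go. The pin bar is clamped a little to the left or right of the stand's middle, so feel for the pins, and never press on the stand harder than about 20 N. Leave the loose things round about where they are.

Things in the scene. Friction and masses are not known exactly. Their poses are not given: they have to be found in the camera images.
- stand: Fixed grey stand: foot 110 x 150 mm, 12 mm thick, column, black crossbar on top. Origin: centre of the foot's underside, on the bench; z up, x from its front to its back, y to its left, along the bar.
- bar_mid (a point): Point fixed to the stand, 100 mm above its origin, at the height of the bar's flat top. Bar 28 mm wide, 190 mm long, along the stand's y. Its two pins stand on x = 0 at y = d + 45 and d - 45 mm from this point: the bar is clamped (slips only above 80 N) at an unknown, unmeasured d from -12 to +12 mm.
- pin_height (a point): Point fixed to the stand 12.5 mm above bar_mid, level with the tops of the two upright steel pins, which are 90 mm apart: neck 6 mm dia., 8.5 mm high, on it a head 12 mm dia., 4 mm thick, tapered to 6 mm at the top. The pins move with d (see bar_mid), this point does not.
- catch (a joint): Red spring catch, 8 mm dia., on the bar's top 15.5 mm to the -y side of the -y pin and 9 mm behind the pins' line. 0 = up (8 mm proud), grows in m as it is pressed; 0.008 = flush (about 2 N). The holder's top plate presses it down when lowered over the pins; when the holder has slid 13.5 to 16 mm to +y it springs up beside the plate's -y end and locks it.
- holder: Blue tool holder, a saddle open below, about 0.25 kg. Origin at its centre, level with its lower edges; z up, x from front (shelf with four holes, to x = -60 mm) to back, y left. Front apron and rear legs, 60 mm high, 52 mm apart inside, straddle the bar. Hung, its origin is 40 mm above the stand's and its front faces the stand's front (same yaw).
- holder_plate (a point): Centre of the underside of the holder's top plate (60 x 140 mm in x, y, 6 mm thick), 60 mm above its origin; lies on the bar when hung. Two keyholes through it on x = 0: round ends 17 mm across at y = +45 and -45 mm, each narrowing on its -y side into a slot 8.5 mm wide that stops the pin's neck 16 mm from the round end's centre.
- holder_fin (a point): Centre of the holder's black grip fin, 34 x 12 x 45 mm (x, y, z), upright in the middle of the top plate; 88.5 mm above the holder's origin, 22.5 mm above the plate's top and below the fin's top. Grip it across its 12 mm, along the holder's y. Pin heads rise 6.5 mm above the plate when it is hung.
- steel_bowl: Bystander, to be left alone: steel bowl of small parts, 110 mm across, 41 mm high; origin at the centre of its underside.
- solder_reel: Bystander, to be left alone: reel of solder wire, 62 mm across, 55 mm high; origin at the centre of its underside.
- battery_pack: Bystander, to be left alone: blue and yellow battery, 35 x 50 x 54 mm; origin at the centre of its underside.
- tape_green: Bystander, to be left alone: roll of green tape, 58 mm across, 18 mm high; origin at the centre of its underside.

How it is judged:
On the way:
1. the holder lies flat on the bar with both pins through its keyholes, its top plate pressing the catch down (x of holder_fin in the frame of stand between -0.008 and 0.008 m and z of holder_fin in the frame of stand between 0.1255 and 0.1312 m and y of holder_fin in the frame of stand between -0.017 and 0.019 m and value of joint catch above 0.005 m), for 0.1 s.
At the end, for the whole second after the job is handed in: the holder hangs level (within 3 degrees) on the bar, square to it within 4.5 degrees, top plate down on the bar within 3 mm, centred front to back within 8 mm, slid home to the left so that the catch is up again (pressed less than 2 mm), released and at rest (x of holder_fin in the frame of stand between -0.008 and 0.008 m and z of holder_fin in the frame of stand between 0.1255 and 0.1312 m and y of holder_fin in the frame of stand between 0 and 0.032 m and value of joint catch below 0.002 m and angle between holder_fin's own z axis and vertical below 0.05 rad and angle between the y axis of holder and the y axis of stand, either way round below 0.08 rad and linear speed of holder below 0.01 m/s); the robot touches nothing.
It fails at once if the holder or the arm presses on the stand with more than 40 N (contact force between any of holder, the arm, the fingers and stand above 40 N).
It fails at once if a loose bystander (bowl, solder reel, battery, tape) is moved by more than 30 mm (distance of any of steel_bowl, solder_reel, battery_pack, tape_green from where it was at the start of the episode above 0.03 m).
It also fails if it takes over 58 s, if anything falls off the work surface, if the arm or the gripper's body presses on something with over 40 N, if the wrist force passes 120 N, or if a joint passes its speed limit or range.

## Working session

There is one attempt and no reset: what is moved stays moved. The work goes in short steps, Python scripts to look and compute and a tool call to move; the robot and the scene stay as the last step left them, time stands still between calls to the robot, and variables do not carry over. Pictures are saved under pics/ and viewed, about 8 in all and at most 12, crops included, and the job is handed in when it is done.

Besides the shell and the picture viewer there is one more tool, called after "Emit:" by a JSON object that holds its "op" and its "data", one argument or row to a line. play_rows: Moves the arm, as the interface text tells. Scaled input: -1 to 1 covers 750 mm each way for a shift and 2 pi rad each way for a turn. Its arguments: {"type":"object","properties":{"commands":{"type":"array","items":{"type":"object","properties":{"jaw":{"type":"number"},"linear":{"type":"array","items":{"type":"number","minimum":-1,"maximum":1}},"turn":{"type":"array","items":{"type":"number","minimum":-1,"maximum":1}}}}},"force":{"type":"number"}},"required":["commands"]}

```bash
mkdir -p pics
python3 - <<'E'
from rig import robot,snapshot,calibration
import cv2,numpy as np
for n in ("scene","top"):
    im=snapshot(n); cv2.imwrite(f"pics/{n}0.png",im[:,:,::-1]); c=calibration(n); print(n,c["fx"],c["cx"],c["cy"],np.round(c["world_from_camera"],3).tolist())
a=cv2.imread("pics/scene0.png");b=cv2.imread("pics/top0.png")
cv2.imwrite("pics/a.png",cv2.resize(a,(768,576),interpolation=cv2.INTER_CUBIC));cv2.imwrite("pics/b.png",cv2.resize(b,(768,576),interpolation=cv2.INTER_CUBIC))
print(robot.sense())
E
```

```text
scene 387.4713114189853 258.537032477777 191.34820547908717 [[0.873, -0.342, 0.348, 0.243], [-0.487, -0.589, 0.645, -0.476], [-0.016, -0.732, -0.681, 0.709], [0.0, 0.0, 0.0, 1.0]]
top 410.01600393441373 257.6502464940667 188.2948307958857 [[-0.001, -0.99, 0.144, 0.407], [-1.0, 0.003, 0.015, 0.12], [-0.015, -0.144, -0.99, 1.263], [0.0, 0.0, 0.0, 1.0]]
{'time': 0.1, 'joint_pos': array([-1.25450994,  0.42664815,  0.0738711 ,  1.606523  , -0.0341073 ,
        1.11081175, -0.06710592]), 'qvel': array([ 1.95575464e-03, -1.72266439e-03,  4.84856504e-04, -1.27569059e-03,
        3.81000305e-04, -6.63181208e-05, -1.70922097e-03]), 'joint_efforts': array([ 7.25507765e-03, -9.37472463e+01,  3.67566772e+00, -4.55045271e+01,
       -4.86958539e-02,  1.68035435e-02, -8.66853149e-07]), 'tool_pos': array([0.30302466, 0.60274478, 0.22186922]), 'eef_rot': array([ 2.30821102e-01,  9.72996043e-01, -5.57686737e-04, -9.20261561e-05]), 'ft_force': array([-0.09529111,  0.86112011,  0.22340267]), 'ft_torque': array([-0.0266462 ,  0.0312472 , -0.02464111]), 'grip_width': 0.09415775880536542}
```

View pics/a.png

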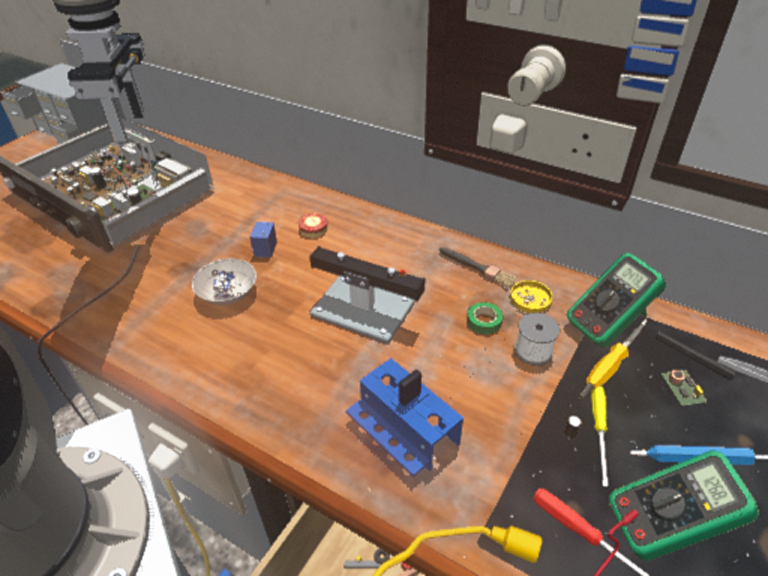

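View pics/b.png

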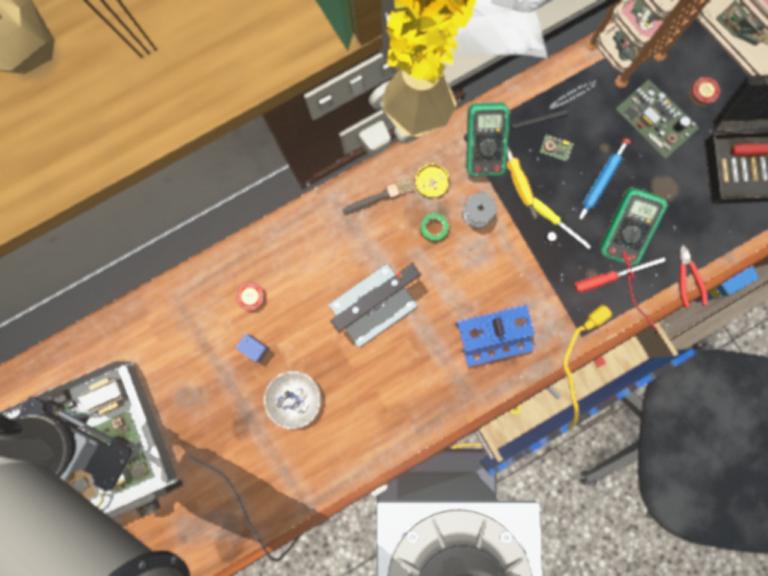

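The scene picture shows the stand's bar from (315,255) to (422,287) with the red catch at (403,272), and the holder's fin top near (411,375). In the top picture the bar runs (336,325)–(418,270), the fin top is at about (497,323), and the shelf faces the robot, as does the stand's front.

```bash
cat > h.py <<'E'
import numpy as np,cv2
from rig import robot,snapshot,calibration
from scipy.spatial.transform import Rotation as R
def ray(c,p):
    T=np.array(c["world_from_camera"]);d=T[:3,:3]@np.array([(p[0]-c["cx"])/c["fx"],(p[1]-c["cy"])/c["fy"],1]);return T[:3,3],d/np.linalg.norm(d)
def tri(obs):
    A=np.zeros((3,3));b=np.zeros(3);rs=[ray(*o) for o in obs]
    for o,d in rs: M=np.eye(3)-np.outer(d,d);A+=M;b+=M@o
    X=np.linalg.solve(A,b);return X,[1e3*np.linalg.norm(np.cross(X-o,d)) for o,d in rs]
def atz(c,p,z):
    o,d=ray(c,p);return o+d*(z-o[2])/d[2]
def proj(c,X):
    T=np.linalg.inv(np.array(c["world_from_camera"]));q=T[:3,:3]@np.asarray(X)+T[:3,3];return c["fx"]*q[0]/q[2]+c["cx"],c["fy"]*q[1]/q[2]+c["cy"]
def delta(pos,yaw_world=0.,s=None):
    "linear/turn numbers for going to world pos (shift first), turn about world z by yaw_world"
    s=s or robot.sense();r=R.from_quat(s["eef_rot"]);return np.round(r.inv().apply(np.array(pos)-s["tool_pos"])/.75,4)
E
python3 - <<'E'
from h import *
a,b=calibration("scene"),calibration("top")
for n,p,q in (("fin",(411,374),(498,323)),("barL",(315,252),(334,325)),("barR",(423,286),(418,270)),("bowl",(224,283),(293,400)),("batt",(264,228),(252,346)),("reel",(539,328),(480,208))):
    X,e=tri([(a,np.array(p)/1.5),(b,np.array(q)/1.5)]);print(n,X.round(3),np.round(e,1))
s=robot.sense();Rt=R.from_quat(s["eef_rot"]);w=np.array(calibration("wrist")["world_from_camera"])
print("tool axes\n",Rt.as_matrix().round(3));print("cam in tool",Rt.inv().apply(w[:3,3]-s["tool_pos"]).round(3),(Rt.as_matrix().T@w[:3,:3]).round(3).tolist())
print(calibration("wrist")["fx"])
E
```

```text
fin [ 0.495 -0.071  0.111] [2. 2.]
barL [0.494 0.238 0.098] [1.5 1.5]
barR [0.601 0.076 0.1  ] [1.1 1.1]
bowl [0.35  0.325 0.025] [1.6 1.6]
batt [0.457 0.403 0.054] [0.6 0.6]
reel [ 0.734 -0.051  0.052] [0.2 0.2]
tool axes
 [[-0.893  0.449 -0.   ]
 [ 0.449  0.893 -0.001]
 [-0.    -0.001 -1.   ]]
cam in tool [ 0.076 -0.    -0.161] [[-0.001, -0.964, -0.265], [1.0, -0.001, -0.0], [0.0, -0.265, 0.964]]
316.19065179072345
```

Emit:
{"op": "play_rows", "data": {
  "commands": [
    {"linear":[-0.0636,-0.0432,-0.0244]},
    {"linear":[-0.0636,-0.0432,-0.0244]},
    {"linear":[-0.0636,-0.0432,-0.0244]},
    {"linear":[-0.0636,-0.0432,-0.0244]},
    {"linear":[-0.0636,-0.0432,-0.0244]},
    {"linear":[-0.0636,-0.0432,-0.0244]},
    {"linear":[-0.0636,-0.0432,-0.0244],"turn":[0,0,-0.0257]},
    {"turn":[0,0,-0.0257]},
    {"turn":[0,0,-0.0257]},
    {"turn":[0,0,-0.0257]}
  ]
}}

```text
invalid input at $.commands[0]: expected keys jaw, linear, turn
```

Run:
```python
from h import *
s=robot.sense();c=calibration("wrist");cv2.imwrite("pics/w1.png",snapshot("wrist")[:,:,::-1]);import pickle;pickle.dump(c,open("w1.pkl","wb"))
print(s["time"],s["tool_pos"],R.from_quat(s["eef_rot"]).as_matrix().round(4).tolist(),delta([.495,-.071,.35]),s["joint_pos"].round(2))
print(proj(c,[.5475,.157,.1]))
```

```text
0.1 [0.30302466 0.60274478 0.22186922] [[-0.8934, 0.4492, -0.0004], [0.4492, 0.8934, -0.001], [-0.0001, -0.0011, -1.0]] [-0.6322 -0.6879 -0.1701] [-1.25  0.43  0.07  1.61 -0.03  1.11 -0.07]
(np.float64(27.007642444718243), np.float64(507.19678330144893))
```

View pics/w1.png

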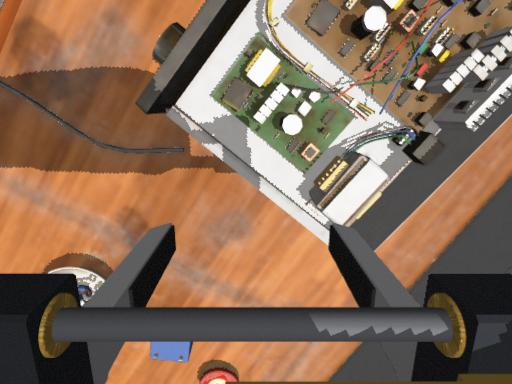

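The keys must all be present, so nothing moved. The view is of the start place: the electronics box, with the fingers in rows 230 and below.

Emit:
{"op": "play_rows", "data": {
  "commands": [
    {"jaw":1,"turn":[0,0,0],"linear":[-0.0636,-0.0432,-0.0244]},
    {"jaw":1,"turn":[0,0,0],"linear":[-0.0636,-0.0432,-0.0244]},
    {"jaw":1,"turn":[0,0,0],"linear":[-0.0636,-0.0432,-0.0244]},
    {"jaw":1,"turn":[0,0,0],"linear":[-0.0636,-0.0432,-0.0244]},
    {"jaw":1,"turn":[0,0,0],"linear":[-0.0636,-0.0432,-0.0244]},
    {"jaw":1,"turn":[0,0,0],"linear":[-0.0636,-0.0432,-0.0244]},
    {"jaw":1,"linear":[-0.0636,-0.0432,-0.0244],"turn":[0,0,-0.0257]},
    {"jaw":1,"linear":[0,0,0],"turn":[0,0,-0.0257]},
    {"jaw":1,"linear":[0,0,0],"turn":[0,0,-0.0257]},
    {"jaw":1,"linear":[0,0,0],"turn":[0,0,-0.0257]}
  ]
}}

```text
time: 1.4
tool_pos: [0.4993, 0.2507, 0.3502]
eef_rot: [-0.092, 0.996, -0.0, -0.0]
ft_force: [-0.3, 0.2, -0.8]
grip_width: 0.094
```

Run:
```python
from h import *
s=robot.sense();c=calibration("wrist");cv2.imwrite("pics/w1.png",snapshot("wrist")[:,:,::-1]);import pickle;pickle.dump(c,open("w1.pkl","wb"))
print(s["time"],s["tool_pos"],R.from_quat(s["eef_rot"]).as_matrix().round(4).tolist(),delta([.495,-.071,.35]),s["joint_pos"].round(2))
print(proj(c,[.5475,.157,.1]))
```

```text
1.4 [0.49931528 0.25067517 0.35024043] [[-0.9832, -0.1825, -0.0003], [-0.1825, 0.9832, -0.0002], [0.0004, -0.0001, -1.0]] [ 8.76e-02 -4.20e-01  4.00e-04] [-0.77  0.14  0.21  1.71 -0.03  1.29  1.21]
(np.float64(177.7176332130964), np.float64(188.51504667783865))
```

Emit:
{"op": "play_rows", "data": {
  "commands": [
    {"jaw":1,"turn":[0,0,0],"linear":[0.01,-0.0667,0]},
    {"jaw":1,"turn":[0,0,0],"linear":[0.01,-0.0667,0]},
    {"jaw":1,"turn":[0,0,0],"linear":[0.01,-0.0667,0]},
    {"jaw":1,"turn":[0,0,0],"linear":[0,0,0]}
  ]
}}

```text
time: 1.95
tool_pos: [0.504, 0.0954, 0.3508]
eef_rot: [-0.085, 0.996, -0.0, 0.0]
ft_force: [-0.1, 0.1, 0.1]
grip_width: 0.0939
```

Run:
```python
from h import *
import pickle
s=robot.sense();c=calibration("wrist");cv2.imwrite("pics/w2.png",snapshot("wrist")[:,:,::-1]);pickle.dump(c,open("w2.pkl","wb"))
print(s["time"],s["tool_pos"],proj(c,[.5475,.157,.1]),proj(c,[.495,-.071,.11]))
a=cv2.imread("pics/w1.png")[40:290,40:340];b=cv2.imread("pics/w2.png")[40:290,212:512]
print(a.shape,b.shape);print(delta([.495,-.071,.35]))
cv2.imwrite("pics/w12.png",np.hstack([cv2.resize(x,None,fx=1.333,fy=2,interpolation=cv2.INTER_CUBIC) for x in (a,b)]))
```

```text
1.95 [0.50400003 0.09540394 0.35078881] (np.float64(291.86282456316394), np.float64(204.5148993877384)) (np.float64(123.73335036210251), np.float64(138.46540827620439))
(250, 300, 3) (250, 300, 3)
[ 0.0505 -0.2197  0.0008]
```

Emit:
{"op": "play_rows", "data": {
  "commands": [
    {"jaw":1,"turn":[0,0,0],"linear":[0.018,-0.07,0]},
    {"jaw":1,"turn":[0,0,0],"linear":[0.018,-0.07,0]},
    {"jaw":1,"turn":[0,0,0],"linear":[0.018,-0.07,0]},
    {"jaw":1,"turn":[0,0,0],"linear":[0,0,0]}
  ]
}}

```text
time: 2.5
tool_pos: [0.4917, -0.0657, 0.3506]
eef_rot: [-0.086, 0.996, -0.0, 0.0]
ft_force: [0.6, 1.6, -0.1]
grip_width: 0.0942
```

Run:
```python
from h import *
import pickle
s=robot.sense();c=calibration("wrist");cv2.imwrite("pics/w3.png",snapshot("wrist")[:,:,::-1]);pickle.dump(c,open("w3.pkl","wb"))
print(s["time"],s["tool_pos"],proj(c,[.495,-.071,.11]))
c2=pickle.load(open("w2.pkl","rb"));print(proj(c2,[.495,-.071,.11]))
```

```text
2.5 [ 0.49170185 -0.06569154  0.35059442] (np.float64(248.34236514604333), np.float64(169.24159621539073))
(np.float64(123.73335036210251), np.float64(138.46540827620439))
```

View pics/w12.png

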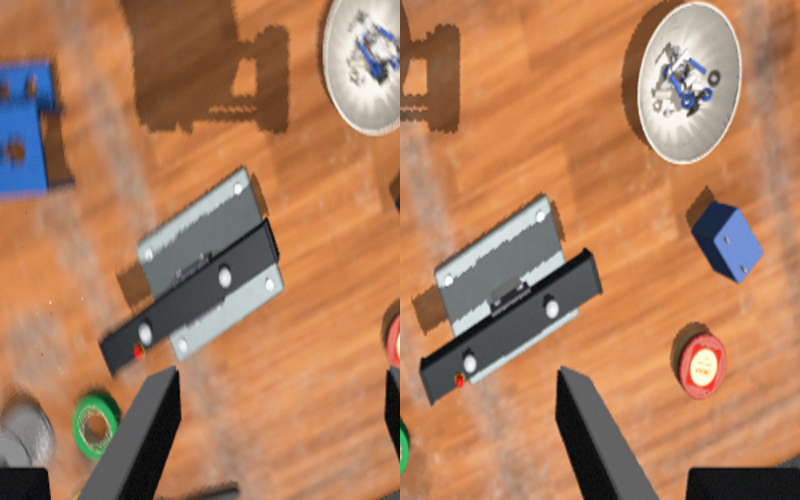

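View pics/w3.png

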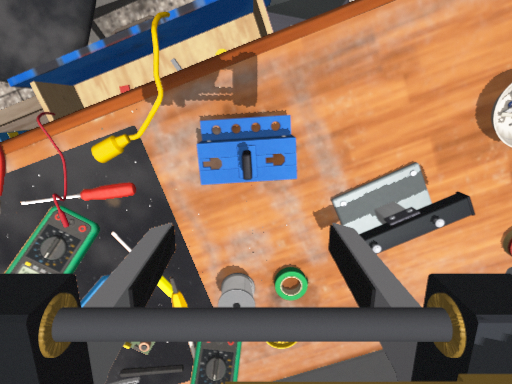

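The side-by-side crop shows both pin heads, at w1 pixels (209,178) and (149,206) and w2 pixels (326,194) and (264,221), with the catch by the right-hand pin. In w3 the holder's plate spans columns 200–297 and the fin is at (247,163).

```bash
cat > m.py <<'E'
from h import *
import pickle
C={i:pickle.load(open(f"w{i}.pkl","rb")) for i in (1,2,3)};I={i:cv2.imread(f"pics/w{i}.png") for i in C}
def blob(i,p,r,f):
    x,y=map(int,np.round(p));w=I[i][y-r:y+r+1,x-r:x+r+1].astype(int);m=f(w).astype(np.uint8)
    n,l,st,ce=cv2.connectedComponentsWithStats(m);k=1+np.argmax(st[1:,4]);return ce[k]+[x-r,y-r],st[k]
bright=lambda w:w.min(2)>110
red=lambda w:(w[...,2]>120)&(w[...,2]>2*w[...,1])
P={}
for n,p,q,f in (("pinL",(208.8,178),(326,194),bright),("pinR",(149.5,206.5),(264.5,221.5),bright),("catch",(143.5,216),(256.3,230.5),red)):
    a,sa=blob(1,p,8,f);b,sb=blob(2,q,8,f);X,e=tri([(C[1],a),(C[2],b)]);P[n]=X;print(n,a.round(1),sa[4],b.round(1),sb[4],X.round(4),np.round(e,1))
d=P["pinL"]-P["pinR"];print("pin gap",np.linalg.norm(d),"yaw",np.degrees(np.arctan2(-d[0],d[1])),"mid",(P["pinL"]+P["pinR"])/2)
E
python3 m.py
python3 - <<'E'
from m import *
for i,p in ((2,(124,138)),(3,(248,163))):
    b=I[i].astype(int);blue=((b[...,0]>90)&(b[...,0]>1.6*b[...,2])).astype(np.uint8)
    n,l,st,ce=cv2.connectedComponentsWithStats(blue);
    k=min([j for j in range(1,n) if st[j,4]>800],key=lambda j:np.hypot(*(ce[j]-p)));m=l==k
    print(i,st[k])
    x0,w=st[k,0],st[k,2]
    cols=np.arange(x0+6,x0+w-8);rows=[np.where(m[:,c])[0].max()+.5 for c in cols]
    W=np.array([atz(C[i],(c,r),.066) for c,r in zip(cols,rows)]);l=cv2.fitLine(W[:,:2].astype(np.float32),cv2.DIST_HUBER,0,.001,.001).ravel()
    print("edge yaw",np.degrees(np.arctan(-l[0]/l[1])),"pt",l[2:],"ends",W[[0,-1]].round(4).tolist())
a=I[2][100:190,70:190];b=I[3][105:195,190:310]
cv2.imwrite("pics/hh.png",np.vstack([cv2.resize(x,None,fx=3.3,fy=3.3,interpolation=cv2.INTER_CUBIC) for x in(a,b)]))
E
```

```text
pinL [208.5 178.6] 75 [325.8 194.2] 72 [0.5237 0.1966 0.1095] [0.5 0.5]
pinR [148.6 206.8] 81 [264.1 221.7] 67 [0.5763 0.1234 0.1082] [0.8 0.8]
catch [142.8 215.8] 33 [256.3 230.2] 31 [0.5924 0.1154 0.1033] [1. 1.]
pin gap 0.09020009221407153 yaw 35.738987355378036 mid [0.55000781 0.15998222 0.10888422]
pinL [208.5 178.6] 75 [325.8 194.2] 72 [0.5237 0.1966 0.1095] [0.5 0.5]
pinR [148.6 206.8] 81 [264.1 221.7] 67 [0.5763 0.1234 0.1082] [0.8 0.8]
catch [142.8 215.8] 33 [256.3 230.2] 31 [0.5924 0.1154 0.1033] [1. 1.]
pin gap 0.09020009221407153 yaw 35.738987355378036 mid [0.55000781 0.15998222 0.10888422]
2 [  82   88  106   70 5067]
edge yaw 13.660921 pt [ 0.5254035  -0.08492395] ends [[0.5262, -0.1364, 0.066], [0.5073, -0.0096, 0.066]]
3 [ 197  137  100   48 3531]
edge yaw 13.522638 pt [ 0.5219379  -0.07113276] ends [[0.537, -0.1311, 0.066], [0.5072, -0.0114, 0.066]]
```

View pics/hh.png

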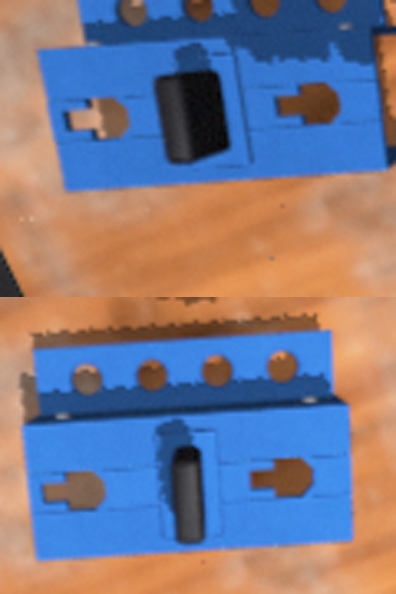

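The bottom crop shows the fin's top face centred near (189,502), which is w3 (247.3,167.1). The plate corners are at (22,424), (350,402), (352,540) and (37,558). In the top crop the fin's top face is centred near (176,120), which is w2 (123.3,136.4).

```bash
python3 - <<'E' | tail -8
from m import *
X,e=tri([(C[2],(123.3,136.4)),(C[3],(247.3,167.1))]);print("fin top",X.round(4),np.round(e,1))
w3=lambda x,y:(x/3.3+190,(y-297)/3.3+105)
K=np.array([atz(C[3],w3(*p),.066)[:2] for p in((22,424),(350,402),(352,540),(37,558))]);print(K.round(4).tolist(),K.mean(0).round(4))
print([np.linalg.norm(K[i]-K[(i+1)%4]).round(4) for i in range(4)],[np.degrees(np.arctan2(-(v)[0],v[1])).round(2) for v in (K[1]-K[0],K[2]-K[3])])
k=[atz(C[3],w3(*p),.066) for p in((90,491),(293,478))];print(np.array(k).round(4).tolist(),np.linalg.norm(k[1]-k[0]))
v=k[1]-k[0];print(np.degrees(np.arctan2(-v[0],v[1])), "mid",(k[0]+k[1])/2)
s=robot.sense();M=R.from_quat(s["eef_rot"]).as_matrix();print("tool y yaw",np.degrees(np.arctan2(-M[0,1],M[1,1])))
E
```

```text
catch [142.8 215.8] 33 [256.3 230.2] 31 [0.5924 0.1154 0.1033] [1. 1.]
pin gap 0.09020009221407153 yaw 35.738987355378036 mid [0.55000781 0.15998222 0.10888422]
fin top [ 0.493  -0.0727  0.1073] [0. 0.]
[[0.4798, -0.1476], [0.4469, -0.0122], [0.5052, 0.001], [0.5368, -0.1337]] [ 0.4922 -0.0731]
[np.float64(0.1393), np.float64(0.0598), np.float64(0.1384), np.float64(0.0587)] [np.float64(13.64), np.float64(13.2)]
[[0.5033, -0.115, 0.066], [0.4828, -0.0297, 0.066]] 0.08776254566305156
13.540812949580136 mid [ 0.49306454 -0.07235695  0.066     ]
tool y yaw 10.0562371113623
```

Emit:
{"op": "play_rows", "data": {
  "commands": [
    {"jaw":0.6,"linear":[0.0007,-0.0095,0],"turn":[0,0,-0.0097]},
    {"jaw":0.6,"linear":[0,0,0.07],"turn":[0,0,0]},
    {"jaw":0.6,"linear":[0,0,0.07],"turn":[0,0,0]},
    {"jaw":0.6,"linear":[0,0,0.07],"turn":[0,0,0]},
    {"jaw":0.6,"linear":[0,0,0.07],"turn":[0,0,0]},
    {"jaw":0.6,"linear":[0,0,0.02],"turn":[0,0,0]},
    {"jaw":0.6,"linear":[0,0,0],"turn":[0,0,0]}
  ]
}}

```text
time: 3.42
tool_pos: [0.493, -0.0692, 0.1255]
eef_rot: [-0.12, 0.993, -0.0, -0.001]
ft_force: [-0.9, -0.2, -0.3]
grip_width: 0.0565
```

Run:
```python
from h import *
s=robot.sense();print(s["time"],s["tool_pos"],delta([.4925,-.0728,.090]),s["joint_pos"].round(2));M=R.from_quat(s["eef_rot"]).as_matrix();print("tool y yaw",np.degrees(np.arctan2(-M[0,1],M[1,1])))
```

```text
3.425 [ 0.49296354 -0.06920524  0.12547064] [ 0.0017 -0.0045  0.0473] [-0.38  0.28  0.45  2.11 -0.17  0.79  1.99]
tool y yaw 13.769603295854214
```

Emit:
{"op": "play_rows", "data": {
  "commands": [
    {"jaw":0.6,"linear":[0.0017,-0.0045,0],"turn":[0,0,0]},
    {"jaw":0.6,"linear":[0,0,0.024],"turn":[0,0,0]},
    {"jaw":0.6,"linear":[0,0,0.0235],"turn":[0,0,0]},
    {"jaw":0.6,"linear":[0,0,0],"turn":[0,0,0]}
  ]
}}

```text
time: 3.92
tool_pos: [0.4926, -0.0737, 0.0905]
eef_rot: [-0.119, 0.993, 0.0, 0.0]
ft_force: [-0.3, -0.4, -0.3]
grip_width: 0.0564
```

Emit:
{"op": "play_rows", "data": {
  "commands": [
    {"jaw":0.1,"linear":[0,0,0],"turn":[0,0,0]},
    {"jaw":0,"linear":[0,0,0],"turn":[0,0,0]},
    {"jaw":0,"linear":[0,0,0],"turn":[0,0,0]},
    {"jaw":0,"linear":[0,0,0],"turn":[0,0,0]}
  ],
  "force": 40
}}

```text
time: 4.42
tool_pos: [0.4924, -0.0736, 0.09]
eef_rot: [-0.12, 0.993, 0.0, 0.0]
ft_force: [-0.0, 0.1, 0.2]
grip_width: 0.0197
```

Run:
```python
from h import *
s=robot.sense();print(s["time"],s["tool_pos"],s["ft_force"],s["grip_width"]);M=R.from_quat(s["eef_rot"]).as_matrix();print("tool y yaw",np.degrees(np.arctan2(-M[0,1],M[1,1])),M[:,2])
```

```text
4.425 [ 0.49240275 -0.07359605  0.08999898] [-0.03985869  0.10564309  0.20379074] 0.019716205608346967
tool y yaw 13.727044559389153 [ 2.09363327e-04  4.31825849e-05 -9.99999977e-01]
```

Emit:
{"op": "play_rows", "data": {
  "commands": [
    {"jaw":0,"linear":[0,0,0],"turn":[0,0,0]},
    {"jaw":0,"linear":[0,0,0],"turn":[0,0,0]},
    {"jaw":0,"linear":[0,0,-0.01],"turn":[0,0,0]},
    {"jaw":0,"linear":[0,0,-0.01],"turn":[0,0,0]},
    {"jaw":0,"linear":[0,0,0],"turn":[0,0,0]}
  ],
  "force": 40
}}

```text
time: 5.05
tool_pos: [0.4927, -0.0736, 0.1055]
eef_rot: [-0.12, 0.993, -0.0, 0.001]
ft_force: [-0.8, 0.3, -2.3]
grip_width: 0.0117
```

```bash
python3 - <<'E' | tail -n +6
from m import *
for i,(x0,y0,x1,y1) in ((1,(95,115,260,240)),(2,(215,130,372,250))):
    g=cv2.cvtColor(I[i],cv2.COLOR_BGR2GRAY)
    L=cv2.createLineSegmentDetector(cv2.LSD_REFINE_ADV).detect(g)[0].reshape(-1,4)
    for l in L:
        n=np.hypot(l[2]-l[0],l[3]-l[1])
        if n>28 and all(x0<l[k]<x1 and y0<l[k+1]<y1 for k in(0,2)):
            a,b=[atz(C[i],l[k:k+2],.1) for k in(0,2)];v=b-a;y=np.degrees(np.arctan2(-v[0],v[1]));y=(y+90)%180-90
            print(i,l.round(),n.round(),"yaw@.1 %.2f"%y)
s=robot.sense();print(s["time"],s["tool_pos"],s["ft_force"],s["grip_width"])
E
```

```text
1 [206. 191. 180. 203.] 29.0 yaw@.1 35.93
1 [221. 125. 161. 154.] 67.0 yaw@.1 35.92
1 [200. 167. 238. 149.] 42.0 yaw@.1 35.73
1 [124. 204. 154. 191.] 34.0 yaw@.1 34.56
1 [191. 212. 250. 184.] 65.0 yaw@.1 36.25
1 [238. 152. 158. 192.] 89.0 yaw@.1 36.47
1 [161. 150. 220. 122.] 65.0 yaw@.1 35.32
2 [309. 183. 336. 171.] 29.0 yaw@.1 34.94
2 [227. 219. 279. 196.] 57.0 yaw@.1 34.79
2 [359. 187. 235. 242.] 136.0 yaw@.1 35.16
2 [321. 138. 238. 177.] 91.0 yaw@.1 35.03
2 [282. 198. 308. 186.] 29.0 yaw@.1 35.42
2 [238. 172. 317. 135.] 87.0 yaw@.1 35.02
2 [267. 231. 357. 192.] 98.0 yaw@.1 35.07
2 [354. 169. 229. 225.] 137.0 yaw@.1 35.06
5.05 [ 0.49270626 -0.07364978  0.10548961] [-0.7769637   0.30168133 -2.30747057] 0.01174746234670705
```

Emit:
{"op": "play_rows", "data": {
  "commands": [
    {"jaw":0,"linear":[0,0,-0.058],"turn":[0,0,0]},
    {"jaw":0,"linear":[0,0,-0.058],"turn":[0,0,-0.02]},
    {"jaw":0,"linear":[0,0,-0.058],"turn":[0,0,-0.02]},
    {"jaw":0,"linear":[0,0,0],"turn":[0,0,-0.02]},
    {"jaw":0,"linear":[-0.048,0.042,0],"turn":[0,0,0]},
    {"jaw":0,"linear":[-0.048,0.042,0],"turn":[0,0,0]},
    {"jaw":0,"linear":[-0.048,0.042,0],"turn":[0,0,0]},
    {"jaw":0,"linear":[-0.048,0.042,0],"turn":[0,0,0]},
    {"jaw":0,"linear":[-0.048,0.042,0],"turn":[0,0,0]},
    {"jaw":0,"linear":[0,0,0],"turn":[0,0,0]}
  ]
}}

```text
time: 6.3
tool_pos: [0.548, 0.1629, 0.2346]
eef_rot: [-0.306, 0.952, 0.0, -0.0]
ft_force: [0.4, -0.5, -3.1]
grip_width: 0.0117
```

```bash
cat > st.py <<'E'
from h import *
s=robot.sense();M=R.from_quat(s["eef_rot"]).as_matrix();yaw=np.degrees(np.arctan2(-M[0,1],M[1,1]))
print(s["time"],s["tool_pos"].round(4),"yaw %.2f"%yaw,"grip",s["grip_width"].round(4),"to pins",delta([.550,.160,s["tool_pos"][2]]))
t=np.radians(35.3);S=np.array([[np.cos(t),-np.sin(t),0],[np.sin(t),np.cos(t),0],[0,0,1]]);print("stand-frame off mm",(S.T@(s["tool_pos"]-[.55,.16,.13])*1e3).round(1),"F",(S.T@s["ft_force"]).round(1),"tilt",M[:,2].round(4), s["ft_torque"].round(2))
E
python3 st.py
python3 - <<'E'
from h import *
c=calibration("wrist");cv2.imwrite("pics/w4.png",snapshot("wrist")[:,:,::-1])
cv2.imwrite("pics/t4.png",snapshot("top")[:,:,::-1])
a=cv2.imread("pics/w4.png");b=cv2.imread("pics/t4.png")[150:250,190:310]
cv2.imwrite("pics/wt4.png",np.vstack([cv2.resize(a,(512,384)),cv2.resize(b[:,:],(512,216)[:2],interpolation=cv2.INTER_CUBIC)]))
E
```

```text
Traceback (most recent call last):
  File "st.py", line 3, in <module>
    print(s["time"],s["tool_pos"].round(4),"yaw %.2f"%yaw,"grip",s["grip_width"].round(4),"to pins",delta([.550,.160,s["tool_pos"][2]]))
                                                                 ^^^^^^^^^^^^^^^^^^^^^
AttributeError: 'float' object has no attribute 'round'
```

View pics/wt4.png

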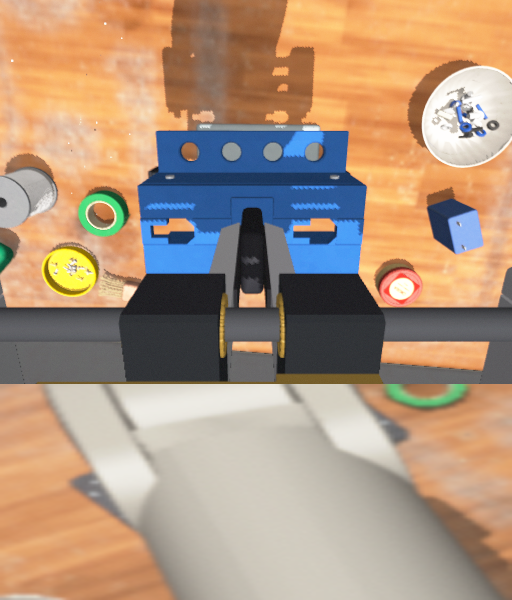

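The wrist view shows the holder level and square in the grip. The foot's edge is parallel to the shelf at row 127, and the keyholes are at (172,230) and (312,230). The top camera is blocked by the arm.

```bash
sed -i 's/s\["grip_width"\].round(4)/round(s["grip_width"],4)/' st.py; python3 st.py
```

```text
6.4 [0.5478 0.1588 0.2348] yaw 35.36 grip 0.0117 to pins [-0.0033 -0.0003 -0.    ]
stand-frame off mm [ -2.5   0.2 104.8] F [ 0.   0.3 -2.7] tilt [-8.e-04 -8.e-04 -1.e+00] [ 0.03 -0.05  0.  ]
```

Emit:
{"op": "play_rows", "data": {
  "commands": [
    {"jaw":0,"linear":[-0.0033,0,0],"turn":[0,0,0]},
    {"jaw":0,"linear":[0,0,0.03],"turn":[0,0,0]},
    {"jaw":0,"linear":[0,0,0.03],"turn":[0,0,0]},
    {"jaw":0,"linear":[0,0,0.03],"turn":[0,0,0]},
    {"jaw":0,"linear":[0,0,0.023],"turn":[0,0,0]},
    {"jaw":0,"linear":[0,0,0],"turn":[0,0,0]},
    {"jaw":0,"linear":[0,0,0],"turn":[0,0,0]}
  ]
}}

```text
time: 7.28
tool_pos: [0.5506, 0.1602, 0.1513]
eef_rot: [-0.303, 0.953, 0.0, 0.0]
ft_force: [0.1, -0.5, -3.4]
grip_width: 0.0116
```

```bash
python3 st.py
python3 - <<'E'
from h import *
cv2.imwrite("pics/w5.png",snapshot("wrist")[:,:,::-1])
a=cv2.imread("pics/w5.png")[180:280,120:380]
cv2.imwrite("pics/w5c.png",cv2.resize(a,None,fx=3,fy=3,interpolation=cv2.INTER_CUBIC))
E
```

```text
7.275 [0.5506 0.1602 0.1513] yaw 35.30 grip 0.0116 to pins [ 0.0009  0.0002 -0.    ]
stand-frame off mm [ 0.6 -0.1 21.3] F [-0.2 -0.4 -3.4] tilt [ 8.e-04  3.e-04 -1.e+00] [ 0.14 -0.03  0.03]
```

View pics/w5c.png

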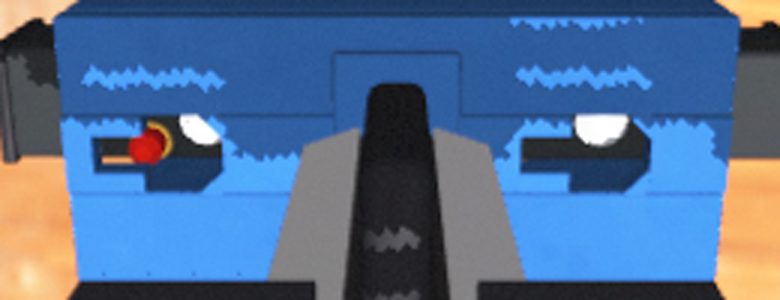

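Both pin heads show through the keyholes. The left one runs from column 179 and is cut by the hole's edge. The right one spans 575–628 with its lower edge at row 145. I'll compare these with the holes' places.

Run:
```python
from h import *
c=calibration("wrist");s=robot.sense();print(c["cx"])
t=np.radians(35.3);S=np.array([[np.cos(t),-np.sin(t),0],[np.sin(t),np.cos(t),0],[0,0,1]])
px=lambda x,y:(x/3+120-.33,y/3+180-.33)
f=lambda x,y,z:((S.T@(atz(c,px(x,y),z)-s["tool_pos"]))[:2]*1e3).round(1)
zt=s["tool_pos"][2]-.090+.066
print("hole R edges",f(570,150,zt),f(652,150,zt),"L",f(145,150,zt),f(222,150,zt),"hole back edge (plate underside/top)",f(608,193,zt),f(608,193,zt-.006))
print("pinR edges",f(575,125,.1095),f(628,125,.1095),"back edge",f(601,146,.1085),"pinL edge",f(179,125,.1095),f(201,144,.1085))
print("plate edges",f(62,150,zt),f(733,150,zt))
```

```text
251.72334745043776
hole R edges [-2.1 34.8] [-2. 52.] L [ -2.1 -54. ] [ -2.1 -37.9] hole back edge (plate underside/top) [ 7.7 43.3] [10.4 44.8]
pinR edges [-0.9 39.2] [-0.9 51.2] back edge [ 4.6 45.6] pinL edge [ -0.9 -51. ] [  4.1 -46.4]
plate edges [ -2.1 -71.4] [-2.  68.9]
```

Emit:
{"op": "play_rows", "data": {
  "commands": [
    {"jaw":0,"linear":[0.001,0.002,0],"turn":[0,0,0]},
    {"jaw":0,"linear":[0,0,0.005],"turn":[0,0,0]},
    {"jaw":0,"linear":[0,0,0.005],"turn":[0,0,0]},
    {"jaw":0,"linear":[0,0,0.004],"turn":[0,0,0]}
  ]
}}

```text
time: 7.82
tool_pos: [0.5486, 0.1611, 0.1397]
eef_rot: [-0.303, 0.953, -0.0, -0.0]
ft_force: [-0.3, -0.4, -3.0]
grip_width: 0.0115
```

```bash
python3 st.py
```

```text
7.825 [0.5486 0.1611 0.1397] yaw 35.32 grip 0.0115 to pins [-0.0007 -0.0023 -0.    ]
stand-frame off mm [-0.5  1.7  9.7] F [-0.4 -0.1 -3. ] tilt [-3.e-04 -1.e-04 -1.e+00] [0.1  0.01 0.02]
```

Emit:
{"op": "play_rows", "data": {
  "commands": [
    {"jaw":0,"linear":[0,0,0.0025],"turn":[0,0,0]},
    {"jaw":0,"linear":[0,0,0.0025],"turn":[0,0,0]}
  ]
}}

```text
time: 8.07
tool_pos: [0.5486, 0.1611, 0.1361]
eef_rot: [-0.303, 0.953, -0.0, -0.0]
ft_force: [-0.5, 0.2, -2.0]
grip_width: 0.0119
```

```bash
python3 st.py
```

```text
8.075 [0.5486 0.1611 0.1361] yaw 35.32 grip 0.0119 to pins [-0.0006 -0.0023 -0.    ]
stand-frame off mm [-0.5  1.7  6.1] F [-0.3  0.5 -2. ] tilt [-2.e-04 -1.e-04 -1.e+00] [ 0.07  0.13 -0.04]
```

Emit:
{"op": "play_rows", "data": {
  "commands": [
    {"jaw":0,"linear":[0,0,0.0025],"turn":[0,0,0]},
    {"jaw":0,"linear":[0,0,0.002],"turn":[0,0,0]}
  ]
}}

```text
time: 8.32
tool_pos: [0.5486, 0.1612, 0.1328]
eef_rot: [-0.303, 0.953, -0.0, -0.0]
ft_force: [-0.5, 0.3, -2.1]
grip_width: 0.0121
```

```bash
python3 st.py
```

```text
8.325 [0.5486 0.1612 0.1328] yaw 35.32 grip 0.0121 to pins [-0.0006 -0.0023 -0.    ]
stand-frame off mm [-0.4  1.7  2.8] F [-0.2  0.5 -2.1] tilt [-1.e-04 -0.e+00 -1.e+00] [ 0.05  0.2  -0.01]
```

Emit:
{"op": "play_rows", "data": {
  "commands": [
    {"jaw":0,"linear":[0,0,0.0015],"turn":[0,0,0]},
    {"jaw":0,"linear":[0,0,0.0012],"turn":[0,0,0]},
    {"jaw":0,"linear":[0,0,0],"turn":[0,0,0]}
  ]
}}

```text
time: 8.7
tool_pos: [0.5486, 0.1611, 0.1309]
eef_rot: [-0.303, 0.953, -0.0, -0.0]
ft_force: [-0.3, 0.5, -1.9]
grip_width: 0.0122
```

```bash
python3 st.py
```

```text
8.7 [0.5486 0.1611 0.1309] yaw 35.32 grip 0.0122 to pins [-0.0006 -0.0023 -0.    ]
stand-frame off mm [-0.4  1.7  0.9] F [ 0.1  0.6 -1.9] tilt [-1.e-04 -0.e+00 -1.e+00] [ 0.03  0.17 -0.11]
```

Emit:
{"op": "play_rows", "data": {
  "commands": [
    {"jaw":0,"linear":[0,0,0.001],"turn":[0,0,0]},
    {"jaw":0,"linear":[0,0,0.0006],"turn":[0,0,0]},
    {"jaw":0,"linear":[0,0,0],"turn":[0,0,0]}
  ]
}}

```text
time: 9.07
tool_pos: [0.5487, 0.1611, 0.1298]
eef_rot: [-0.303, 0.953, 0.0, 0.0]
ft_force: [-1.2, -0.8, 2.5]
grip_width: 0.0117
```

```bash
python3 st.py
```

```text
9.075 [0.5487 0.1611 0.1298] yaw 35.32 grip 0.0117 to pins [-0.0005 -0.0022  0.    ]
stand-frame off mm [-0.4  1.7 -0.2] F [-1.5  0.   2.5] tilt [ 1.e-04  1.e-04 -1.e+00] [-0.1   0.47 -0.05]
```

Emit:
{"op": "play_rows", "data": {
  "commands": [
    {"jaw":0,"linear":[0,0.0027,0],"turn":[0,0,0]},
    {"jaw":0,"linear":[0,0.0027,0],"turn":[0,0,0]}
  ]
}}

```text
time: 9.32
tool_pos: [0.5467, 0.1644, 0.1299]
eef_rot: [-0.303, 0.953, -0.0, 0.0]
ft_force: [1.5, -2.1, 1.1]
grip_width: 0.0117
```

```bash
python3 st.py
```

```text
9.325 [0.5467 0.1644 0.1299] yaw 35.31 grip 0.0117 to pins [-0.0002 -0.0074  0.    ]
stand-frame off mm [-0.2  5.6 -0.1] F [ 0.  -2.5  1.1] tilt [ 8.e-04  0.e+00 -1.e+00] [-0.47 -0.36 -0.01]
```

Emit:
{"op": "play_rows", "data": {
  "commands": [
    {"jaw":0,"linear":[0,0.0027,0],"turn":[0,0,0]},
    {"jaw":0,"linear":[0,0.0027,0],"turn":[0,0,0]},
    {"jaw":0,"linear":[0,0.0027,0],"turn":[0,0,0]}
  ]
}}

```text
time: 9.7
tool_pos: [0.5429, 0.1695, 0.1298]
eef_rot: [-0.303, 0.953, -0.0, 0.0]
ft_force: [2.7, -3.8, 2.8]
grip_width: 0.0121
```

```bash
python3 st.py
```

```text
9.7 [0.5429 0.1695 0.1298] yaw 35.32 grip 0.0121 to pins [-0.0004 -0.0157  0.    ]
stand-frame off mm [-0.3 11.8 -0.2] F [ 0.  -4.7  2.8] tilt [ 4.e-04 -0.e+00 -1.e+00] [-0.69 -0.51  0.01]
```

Emit:
{"op": "play_rows", "data": {
  "commands": [
    {"jaw":0,"linear":[0,0.002,0],"turn":[0,0,0]},
    {"jaw":0,"linear":[0,0.002,0],"turn":[0,0,0]}
  ]
}}

```text
time: 9.95
tool_pos: [0.5411, 0.1719, 0.1298]
eef_rot: [-0.303, 0.953, -0.0, 0.0]
ft_force: [3.0, -3.2, 3.8]
grip_width: 0.0116
```

```bash
python3 st.py
```

```text
9.95 [0.5411 0.1719 0.1298] yaw 35.32 grip 0.0116 to pins [-0.0004 -0.0198  0.    ]
stand-frame off mm [-0.3 14.8 -0.2] F [ 0.7 -4.3  3.8] tilt [ 3.e-04  0.e+00 -1.e+00] [-0.81 -0.55 -0.05]
```

Emit:
{"op": "play_rows", "data": {
  "commands": [
    {"jaw":0,"linear":[0,0.0013,0],"turn":[0,0,0]},
    {"jaw":0,"linear":[0,0.0013,0],"turn":[0,0,0]}
  ]
}}

```text
time: 10.2
tool_pos: [0.5401, 0.1733, 0.1298]
eef_rot: [-0.303, 0.953, -0.0, 0.0]
ft_force: [3.0, -4.0, 5.0]
grip_width: 0.0114
```

```bash
python3 st.py
```

```text
10.2 [0.5401 0.1733 0.1298] yaw 35.31 grip 0.0114 to pins [-0.0005 -0.0221  0.    ]
stand-frame off mm [-0.4 16.6 -0.2] F [ 0.2 -5.   5. ] tilt [ 3.e-04 -1.e-04 -1.e+00] [-0.88 -0.68  0.02]
```

Emit:
{"op": "play_rows", "data": {
  "commands": [
    {"jaw":0,"linear":[0,0.001,0],"turn":[0,0,0]},
    {"jaw":0,"linear":[0,0.001,0],"turn":[0,0,0]}
  ]
}}

```text
time: 10.45
tool_pos: [0.5395, 0.1742, 0.1298]
eef_rot: [-0.303, 0.953, -0.0, 0.0]
ft_force: [5.5, -8.0, 3.7]
grip_width: 0.0117
```

```bash
python3 st.py
```

```text
10.45 [0.5395 0.1742 0.1298] yaw 35.30 grip 0.0117 to pins [-0.0005 -0.0236  0.    ]
stand-frame off mm [-0.4 17.7 -0.2] F [-0.2 -9.7  3.7] tilt [ 7.e-04 -4.e-04 -1.e+00] [-1.6  -1.25  0.03]
```

Emit:
{"op": "play_rows", "data": {
  "commands": [
    {"jaw":0,"linear":[0,0.0005,0],"turn":[0,0,0]}
  ]
}}

```text
time: 10.58
tool_pos: [0.5394, 0.1742, 0.1298]
eef_rot: [-0.303, 0.953, -0.0, 0.0]
ft_force: [5.2, -7.8, 3.0]
grip_width: 0.0119
```

```bash
python3 st.py
python3 - <<'E'
from h import *
cv2.imwrite("pics/w6.png",snapshot("wrist")[:,:,::-1]);cv2.imwrite("pics/s6.png",snapshot("scene")[:,:,::-1])
c=calibration("scene");u,v=map(int,proj(c,[.57,.13,.11]));print(u,v)
a=cv2.imread("pics/w6.png")[150:290,90:400];b=cv2.imread("pics/s6.png")[v-40:v+40,u-55:u+55]
cv2.imwrite("pics/ws6.png",np.vstack([cv2.resize(a,(620,280),interpolation=cv2.INTER_CUBIC),cv2.resize(b,(440,320),interpolation=cv2.INTER_CUBIC).copy() if 0 else cv2.copyMakeBorder(cv2.resize(b,(440,320),interpolation=cv2.INTER_CUBIC),0,0,0,180,cv2.BORDER_CONSTANT)]))
E
```

```text
10.575 [0.5394 0.1742 0.1298] yaw 35.29 grip 0.0119 to pins [-0.0005 -0.0237  0.    ]
stand-frame off mm [-0.4 17.7 -0.2] F [-0.2 -9.4  3. ] tilt [ 9.e-04 -6.e-04 -1.e+00] [-1.65 -1.34  0.05]
258 178
```

View pics/ws6.png

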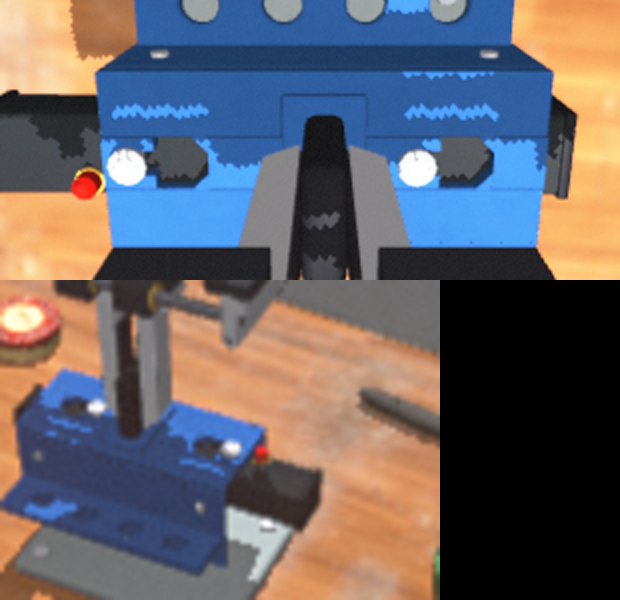

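The red catch stands up beside the plate's -y end, at (86,184) in the wrist crop. Both pins sit at the slot ends, (127,167) and (417,168). I'll relax the push and open only a little, to stay clear of the +y pin, then rise.

Emit:
{"op": "play_rows", "data": {
  "commands": [
    {"jaw":0,"linear":[0,-0.001,0],"turn":[0,0,0]},
    {"jaw":0.2,"linear":[0,0,0],"turn":[0,0,0]},
    {"jaw":0.2,"linear":[0,0,0],"turn":[0,0,0]},
    {"jaw":0.2,"linear":[0,0,0],"turn":[0,0,0]},
    {"jaw":0.2,"linear":[0,0,0],"turn":[0,0,0]}
  ]
}}

```text
time: 11.3
tool_pos: [0.5391, 0.1745, 0.1296]
eef_rot: [-0.303, 0.953, 0.0, -0.0]
ft_force: [-0.6, -0.2, 0.1]
grip_width: 0.0188
```

```bash
python3 st.py
```

```text
11.3 [0.5391 0.1745 0.1296] yaw 35.34 grip 0.0188 to pins [-0.0006 -0.0242 -0.    ]
stand-frame off mm [-0.5 18.1 -0.4] F [-0.6  0.2  0.1] tilt [-3.e-04 -1.e-04 -1.e+00] [ 0.08  0.01 -0.02]
```

Emit:
{"op": "play_rows", "data": {
  "commands": [
    {"jaw":0.2,"linear":[0,0,-0.01],"turn":[0,0,0]},
    {"jaw":0.2,"linear":[0,0,-0.03],"turn":[0,0,0]},
    {"jaw":0.2,"linear":[0,0,-0.05],"turn":[0,0,0]},
    {"jaw":0.2,"linear":[0,0,-0.07],"turn":[0,0,0]},
    {"jaw":0.2,"linear":[0,0,-0.07],"turn":[0,0,0]},
    {"jaw":0.2,"linear":[0,0,0],"turn":[0,0,0]},
    {"jaw":0.2,"linear":[0,0,0],"turn":[0,0,0]}
  ]
}}

```text
time: 12.18
tool_pos: [0.539, 0.1743, 0.3021]
eef_rot: [-0.303, 0.953, 0.0, 0.0]
ft_force: [0.0, -0.8, -0.4]
grip_width: 0.0187
```

```bash
python3 st.py
python3 - <<'E'
from h import *
c=calibration("wrist");cv2.imwrite("pics/w7.png",snapshot("wrist")[:,:,::-1])
print(proj(c,[.5394,.1742,.1283]))
E
```

```text
12.175 [0.539  0.1743 0.3021] yaw 35.33 grip 0.0187 to pins [-0.0009 -0.024  -0.    ]
stand-frame off mm [ -0.7  18.  172.1] F [-0.4 -0.6 -0.4] tilt [ 0.e+00  2.e-04 -1.e+00] [0.11 0.02 0.  ]
(np.float64(252.93609050177594), np.float64(179.76549854431966))
```

View pics/w7.png

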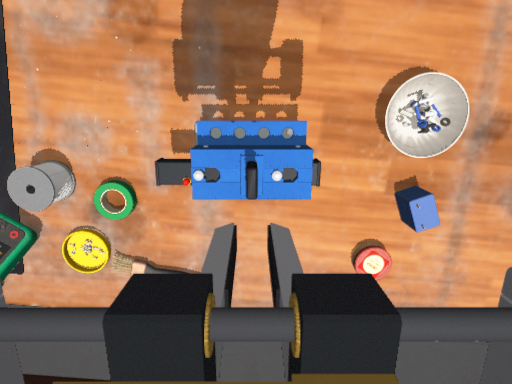

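The holder hangs square on the bar with both pins at the slot ends, (199,176) and (277,176). The red catch is up at (186,181), the gripper is well clear, and the bystanders look undisturbed.

```bash
python3 -c "
from rig import ticket;print(ticket.close_job())"
```

```text
the job is handed in; nothing more can be done
None
```

The blue holder is hung on the stand, slid home to the left, locked by the red catch and released. I handed the job in at about 12 s of the 58 s allowed; no verdict is reported.

- **Finding the pins:** two wrist views gave the pins 90.2 mm apart. A look through the keyholes then called for a 1.5 mm correction to the left before lowering.
- **Seating:** the plate met the bar with the TCP at 0.130 m, as worked out, at a wrist force of about 5 N beyond the holder's weight.
- **Sliding home:** it slid 16 mm and stopped at about 10 N sideways. All wrist-force readings stayed well under 20 N, though I read them only between moves.
- **Last checks:** the final picture shows both pins at the slot ends, the holder square to the bar and the catch up beside its -y end. The gripper was about 170 mm above the holder and touching nothing. The bystanders look unmoved, judged by eye rather than measured.
- **Small disagreements:** early yaw estimates for the stand ran from 33.4° (coarse) to 35.7° (from the pins), and I used 35.3° from the edge fits. The catch's position was checked only by picture. No check failed.

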